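# Release the mould in the ratchet screw press

## Task

The mould is still clamped in the bench screw press. Flip the little direction lever on the ratchet head over to its loosening side (its pin to the right as seen from the robot, towards the side to which the handle will be pulled), then swing the ratchet handle to back the screw off by at least a quarter turn, and finally draw the mould carriage out towards the robot as far as it goes. Leave the lever on its loosening side, let go of everything, and do not disturb the mortar, jar and bottle standing about.

Things in the scene. Friction and masses are not known exactly. Their poses are not given: they have to be found in the camera images.
- press: Bench screw press, fixed. Origin: on the vertical screw axis at bench height; -x is its front (towards robot), +y the robot's left. Bed 240 x 320 x 20 mm; columns 26 mm thick at y +-138 mm; head plate 130 (x) x 320 (y) mm, 225 to 251 mm up (nuts to 281). Its front edge, x = -65 mm, is just behind the lever pin: reach the pin with the tool leaning back to the robot by about 35 degrees.
- lever_pin (a point): Centre of the upright steel pin at the direction lever's tip: 11 mm thick, free from 152 to 187 mm above the bench (this point 170 mm). The lever (60 mm) lies on the ratchet head and rides with the handle: pivot 42 mm from the screw axis along the handle, pin 42 mm farther out. It stays where it is left; about 1.5 N at the pin moves it.
- dirlever (a joint): Lever angle relative to the handle, stops at -0.4 and 0.4 rad; positive counter-clockwise from above (pin to the robot's right, press -y). Negative (start): drives the screw clockwise, tightening, and slips the other way. Positive: drives counter-clockwise, loosening, and slips on the way back. Flipped above 0.3; midway drives nothing.
- handle_knob (a point): Centre of the upright black knob at the handle's end: cylinder 26 mm thick, free from 137 mm (top of the 18 mm wide handle bar) to 180 mm above the bench; this point 159 mm above the bench, 180 mm from the screw axis. Fixed to the handle and turns with it.
- handle (a joint): Handle swing about the screw axis, rad: 0 straight to the press's -x, positive counter-clockwise from above (knob to the robot's right). Stops at -0.8 and 0.8. Stays where it is left: 3.5 N at the knob swings it free, about 6.5 N when driving. 16 teeth: up to 0.4 rad of a driving swing is lost before it bites; usually two swings are needed, swinging back between.
- screw (a joint): Turn of the pressing screw, rad: 0 tight (start), positive counter-clockwise from above (loosening), at most 2.8. Lifts the press foot 4.5 mm per rad; the foot stands 6 mm deep in front of a lip on the carriage and bars it until the screw is past 1.33 rad. A quarter turn (1.57) is asked, 1.35 is enough.
- carriage (a joint): Travel of the mould carriage along the press's -x, towards the robot, m: 0 home, 0.09 at its outer stop. Friction about 2 N. Stays where it is left.
- carriage_grip (a point): Centre of the upright black tab at the carriage's front: 30 (press x) x 14 (press y) x 62 mm, from 29 to 91 mm above the bench; this point 65 mm above the bench and 148 mm in front of the screw axis when home. The handle bar's underside is 123 mm up: over the tab when straight ahead, clear of it when fully to the right or left.
- mortar: White ceramic mortar bowl, 110 mm across, 60 mm high, origin at its underside. A bystander: leave it.
- amber_jar: Amber jar with black cap, 64 mm diameter, 110 mm high, origin at its underside. A bystander: leave it.
- tall_bottle: Amber bottle with white cap, 68 mm diameter, 170 mm high, origin at its underside. A bystander: leave it.

How it is judged:
By the outcome, as a careful person would: the job done as asked, in the order asked, and still so for the second after the job is handed in, with the robot touching nothing.
It also fails if it takes over 67 s, if anything falls off the work surface, if the arm or the gripper's body presses on something with over 40 N, if the wrist force passes 120 N, or if a joint passes its speed limit or range.

## Robot

A 6-joint arm with a two-finger parallel gripper is mounted at the origin on the work surface. World frame = base frame: x ahead of the robot, y to its left, z up, the work surface at z = 0. Lengths are in mm, angles in rad, forces in N, time in s.
With the tool pointing down it reaches from about 400 to 825 mm from the base axis. Payload 7 kg.
Tool frame: the origin (TCP) lies at the very end of the fingers, on their centre line; the grasp point (between the pads) lies 19 mm behind it; z points along the fingers, y is the line along which they close (so a half turn about z gives the same grasp; the last joint's range is limited). The gripper opens to 88 mm and grips with 3 to 60 N. Pads are 19 mm wide; open, the fingers measure 130 mm over their backs; the gripper's body (78 mm by 193 mm) begins 47 mm behind the grasp point.
Start: joints at [1.457, 0.359, 0.012, 0, -1.224, -0.288], TCP at [263.982, 621.215, 226.561] pointing down, gripper open.
Joint ranges: [-3.07, 3.07], [-1.43, 2.12], [-1.02, 1.25], [-3.03, 1.67], [-3.05, -0], [-3.03, 3.03]. Speed limits (rad/s): [2.39, 2.39, 3.01, 3.14, 3.14, 3.14].

## Interface

Orientations are given as a unit quaternion [x, y, z, w].
In Python, from plant import bot gives the robot as it stands. Calls block until the motion is done:
- bot.move_ptp(position, orientation): joint-space move of the TCP to a pose.
- bot.line_to(position, velocity=150, ori=None): straight line of the TCP; ori=None keeps the orientation; velocity is the mean speed in mm/s.
- bot.move_joints(angles): joint-space move.
- bot.move_gripper(opening, force=None): finger opening in mm; force is the grip in N (None keeps the last); returns when the fingers have stopped.
- bot.pause(seconds).
- bot.solve_ik(position, orientation): joint angles nearest the present ones, or None.
- bot.read_state(): the state.
- bot.camera(name): name is "scene" or "top" or "wrist"; returns the picture (480x640x3 uint8, red, green, blue); there is no depth.
- bot.get_calibration(name): a dict with "fx", "fy", "cx", "cy" (pixels), "view" (4x4, takes a point from world to camera coordinates); the wrist camera has in their place "T_tool_cam" (4x4, takes a point from camera to tool coordinates, whose origin is the TCP and whose axes are the flange's). Camera axes: x right, y up, looking along -z (the intrinsics and any distortion apply to the point x, -y, -z); pixel columns grow to the right and rows downward; lengths in mm; the calibration is good to about 2 mm. A picture is of the moment at which its call begins: read the wrist's pose just before it. get_calibration takes no time and is no camera call.
A pose or a line that the arm cannot do raises bot.Unreachable and nothing moves.
- bot.close_job(): hands the job in; it is judged then, once.
The state is a dict: "t": time; "joint_pos": joint angles; "qvel": joint speeds; "tau": joint torques, N m; "tcp_pos": TCP position; "eef_rot": TCP orientation; "contact_force": force on the tool from outside, world axes, zero at the start; "moment": the same for the moment, N m; "width": finger opening in mm; "finger_force": force on a finger pad.
Only numpy, scipy, OpenCV 4.12 (cv2) and the standard library are available. Lean on these libraries where they do the work, as an engineer would, in place of code of your own. Each camera call takes 0.05 s, during which the arm holds its last target. There are 200 camera calls.

## Working session

There is one attempt and no reset: what is moved stays moved. The work goes in short steps, each a Python script; the robot and the scene stay as the last script left them, time stands still between calls to the robot, and variables do not carry over. Pictures are saved under pics/ and viewed, at most 10 in all, crops included, and the job is handed in when it is done.

```bash
ls; mkdir -p pics; python3 - <<'E'
from plant import bot
import cv2
for n in ("scene","top"):
    im=bot.camera(n); cv2.imwrite(f"pics/{n}0.png",im[:,:,::-1]); print(n,bot.get_calibration(n))
print(bot.get_calibration("wrist")); s=bot.read_state(); print(s)
E
```

```text
pics
scene {'fx': 523.1245651775971, 'fy': 523.1245651775971, 'cx': 314.6123423511482, 'cy': 241.58005005769027, 'view': array([[-7.11076871e-01,  7.03061217e-01,  8.63760842e-03,
         4.33023642e+02],
       [-5.73195520e-01, -5.86757760e-01,  5.71980967e-01,
         2.40972723e+02],
       [ 4.07205818e-01,  4.01771398e-01,  8.20221413e-01,
        -1.76488389e+03],
       [ 0.00000000e+00,  0.00000000e+00,  0.00000000e+00,
         1.00000000e+00]])}
top {'fx': 536.3441849631466, 'fy': 536.3441849631466, 'cx': 322.5266311902482, 'cy': 244.37914964071578, 'view': array([[ 1.92563258e-02, -9.99760652e-01, -1.03842582e-02,
        -1.12358637e+01],
       [ 9.85575467e-01,  1.72344281e-02,  1.68356683e-01,
        -6.17818709e+02],
       [-1.68137420e-01, -1.34764012e-02,  9.85671443e-01,
        -1.24709553e+03],
       [ 0.00000000e+00,  0.00000000e+00,  0.00000000e+00,
         1.00000000e+00]])}
{'fx': 343.93451076174784, 'fy': 343.93451076174784, 'cx': 321.71297312447797, 'cy': 240.44249937176065, 'T_tool_cam': array([[ 7.06360450e-04,  9.53783664e-01,  3.00493301e-01,
   
[... 294 characters left out ...]
int_pos': array([ 1.45707602e+00,  3.59356304e-01,  1.11292664e-02, -3.00155122e-04,
       -1.22404854e+00, -2.88062620e-01]), 'qvel': array([-9.58412645e-04, -2.47093838e-03,  3.95800009e-03,  5.79054985e-04,
       -3.68510256e-04,  4.65627739e-05]), 'tau': array([-1.68252202e-03, -5.84162378e+01,  2.93753153e+01,  7.01549873e+00,
        1.02076720e-02, -4.90894911e-05]), 'tcp_pos': array([263.84654616, 620.83118986, 225.68208336]), 'eef_rot': array([ 9.79878605e-01, -1.99592966e-01, -7.61795886e-05,  7.49100466e-04]), 'contact_force': array([-0.86383464, -0.68577913, -0.58084871]), 'moment': array([-0.02368831,  0.02706043,  0.00679908]), 'finger_force': 0.0, 'width': 87.56124156561576}
```

View pics/scene0.png

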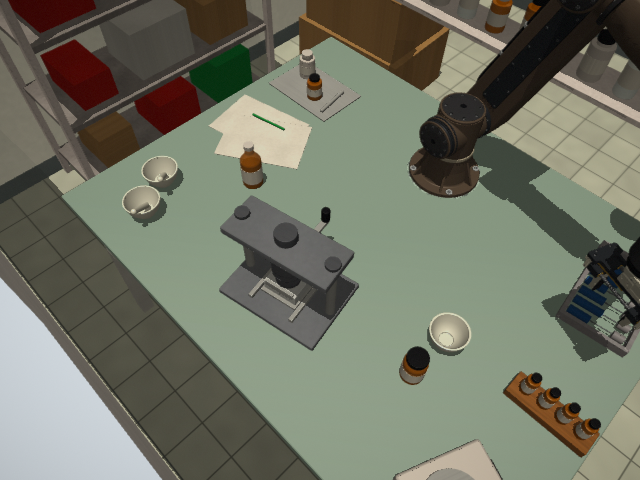

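View pics/top0.png

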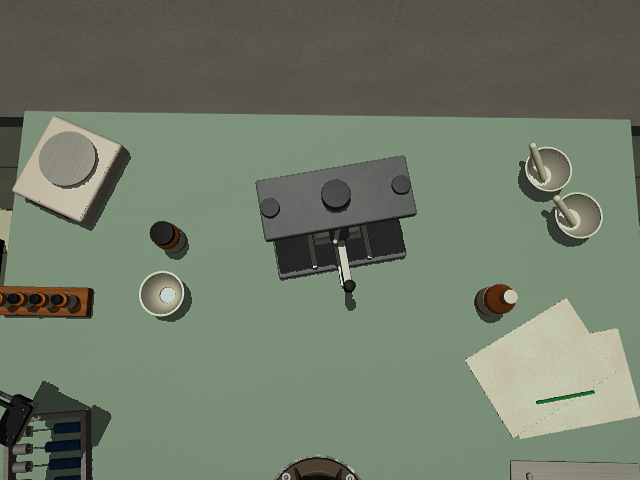

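The scene view shows the press near (290,270), the knob at (326,214), the bottle at (251,167), the jar at (415,365) and the mortar at (449,333). The top view shows the head plate with corners at about (256,181), (405,155), (416,213) and (264,240). The knob is at (349,285) and the tab is hidden under the handle. Next I'll cast rays.

```bash
cat > h.py <<'E'
from plant import bot
import numpy as np, cv2
from scipy.spatial.transform import Rotation as R
def cam(name, st=None):
    c=bot.get_calibration(name)
    if name=="wrist":
        T=np.eye(4); T[:3,:3]=R.from_quat(st["eef_rot"]).as_matrix(); T[:3,3]=st["tcp_pos"]
        M=T@c["T_tool_cam"]
    else: M=np.linalg.inv(c["view"])
    return c,M
def onplane(c,M,u,v,z):
    d=M[:3,:3]@np.array([(u-c["cx"])/c["fx"],-(v-c["cy"])/c["fy"],-1]); o=M[:3,3]
    return o+d*(z-o[2])/d[2]
def proj(c,M,p):
    q=np.linalg.inv(M)@np.append(p,1); return c["cx"]+c["fx"]*q[0]/-q[2], c["cy"]-c["fy"]*q[1]/-q[2]
E
python3 - <<'E'
from h import *
np.set_printoptions(precision=1,suppress=True)
c,M=cam("top")
P=[onplane(c,M,u,v,251) for u,v in ((256,181),(405,155),(416,213),(264,240))]
for p in P: print(p)
print("sizes",[np.linalg.norm(P[i]-P[(i+1)%4]) for i in range(4)],"centre",np.mean(P,0))
a=onplane(c,M,270,208,281);b=onplane(c,M,401,184,281);print("nuts",a,b,np.linalg.norm(a-b),(a+b)/2, np.arctan2(*( (a-b)[[0,1]]*[-1,1])))
print("knob",onplane(c,M,349,285,180))
for n,u,v,z in (("mortar",162,294,60),("jar",162,234,110),("bottle",510,297,170)): print(n,onplane(c,M,u,v,z))
im=cv2.imread("pics/top0.png"); cv2.imwrite("pics/topc.png",cv2.resize(im[140:310,240:430],None,fx=4,fy=3.5,interpolation=cv2.INTER_CUBIC))
g=cv2.cvtColor(im,cv2.COLOR_BGR2HSV); 
E
```

```text
[716.1 139.1 251. ]
[ 777.7 -172.4  251. ]
[ 653.1 -194.2  251. ]
[591.  117.7 251. ]
sizes [np.float64(317.57220248013016), np.float64(126.5600322465668), np.float64(318.0020588556595), np.float64(126.85871030159329)] centre [684.5 -27.4 251. ]
nuts [651.4 104.3 281. ] [ 705.8 -159.6  281. ] 269.41329850057144 [678.6 -27.7 281. ] 0.2030686240138458
knob [508.5 -60.3 180. ]
mortar [490.2 379.4  60. ]
jar [626.1 373.6 110. ]
bottle [ 489.8 -407.9  170. ]
```

View pics/topc.png

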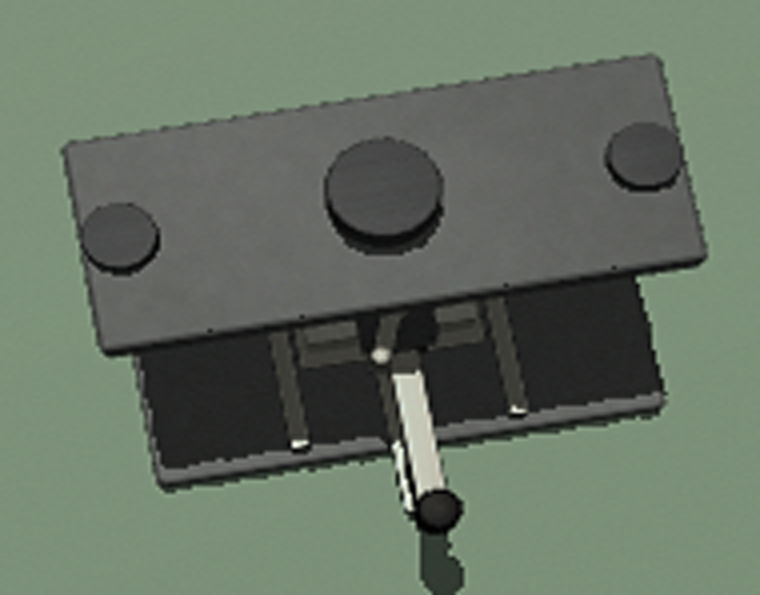

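The crop shows the pin tip at top-view pixel (335.5,241.1) and the handle nearly straight ahead. The plate measures 317 x 127 mm against 320 x 130 given, so the cast is good. Next come reachability checks and a close look with the wrist camera.

```bash
cat >> h.py <<'E'
np.set_printoptions(precision=3,suppress=True)
C=np.array([684.5,-27.4]); YAW=0.196
def W(x,y,z):   # press -> world
    c,s=np.cos(YAW),np.sin(YAW); return np.array([C[0]+c*x-s*y, C[1]+s*x+c*y, z])
def ORI(lean,flip=1,yaw=0): # lean back to robot, deg; flip=1 camera forward (+x)
    a=np.radians(lean); z=np.array([np.sin(a),0,-np.cos(a)]); y=np.array([0,-flip,0.]); x=np.cross(y,z)
    return (R.from_euler('z',YAW+yaw)*R.from_matrix(np.c_[x,y,z])).as_quat()
def AX(lean):
    a=np.radians(lean); return R.from_euler('z',YAW).apply([np.sin(a),0,-np.cos(a)])
def knob(th): return -180*np.cos(th),-180*np.sin(th)
E
python3 - <<'E'
from h import *
c,M=cam("top"); p=onplane(c,M,335.5,241.1,187); print("pin ray",p,"expect",W(-80.7,16.4,187))
cs,Ms=cam("scene"); print("knob in scene expected px",proj(cs,Ms,W(-180,0,180)),"ray",onplane(cs,Ms,326,209.5,180))
for f in (1,-1):
    print("flip",f)
    for n,l,P in (("pinpre",35,W(-80.7,0,172)-100*AX(35)),("pin",35,W(-80.7,16,172)+12*AX(35)),("kL",20,W(*knob(-.78),147)),("kR",20,W(*knob(.78),147)),("tab",35,W(-148,0,62)),("tabout",35,W(-238,0,62)),("tabout20",20,W(-238,0,62)),("tabout-hi",35,W(-268,0,130))):
        print(n,P,bot.solve_ik(P,ORI(l,f)))
E
```

```text
pin ray [602.656 -29.728 187.   ] expect [602.151 -27.03  187.   ]
knob in scene expected px (np.float64(325.3554955147265), np.float64(208.99271157379212)) ray [507.942 -59.974 180.   ]
flip 1
pinpre [549.086 -54.286 253.915] [ 0.294 -0.186 -0.755  0.145 -0.397  1.357]
pin [608.98  -26.082 162.17 ] None
kL [534.333  71.846 147.   ] [ 0.577  0.012 -0.801  0.298 -0.449  0.941]
kR [ 583.639 -176.487  147.   ] [-0.025  0.166 -0.455 -0.131 -0.613  1.886]
tab [539.334 -56.223  62.   ] None
tabout [451.057 -73.75   62.   ] None
tabout20 [451.057 -73.75   62.   ] [ 0.294  0.03  -1.013  0.184 -0.183  1.298]
tabout-hi [421.631 -79.592 130.   ] None
flip -1
pinpre [549.086 -54.286 253.915] [ 0.294 -0.186 -0.755  0.145 -0.397 -1.785]
pin [608.98  -26.082 162.17 ] None
kL [534.333  71.846 147.   ] [ 0.577  0.012 -0.801  0.298 -0.449 -2.201]
kR [ 583.639 -176.487  147.   ] [-0.025  0.166 -0.455 -0.131 -0.613 -1.256]
tab [539.334 -56.223  62.   ] None
tabout [451.057 -73.75   62.   ] None
tabout20 [451.057 -73.75   62.   ] [ 0.294  0.03  -1.013  0.184 -0.183 -1.844]
tabout-hi [421.631 -79.592 130.   ] None
```

```bash
cat >> h.py <<'E'
def OR(lean,az,close=None,flip=1):
    """lean deg back along world azimuth az (tool points to az); close=azimuth of closing line (default az+90)"""
    a=np.radians(lean); z=np.array([np.sin(a)*np.cos(az),np.sin(a)*np.sin(az),-np.cos(a)])
    close=az+np.pi/2 if close is None else close
    y=-flip*np.array([-np.sin(close-np.pi/2),np.cos(close-np.pi/2),0]); y-=z*(y@z); y/=np.linalg.norm(y)
    return R.from_matrix(np.c_[np.cross(y,z),y,z]).as_quat(), z
E
python3 - <<'E'
from h import *
for n,P0,d in (("pin",W(-81,16,172),12),("pin-",W(-81,-22,172),12),("tab",W(-148,0,64),0),("tabout",W(-240,0,64),0)):
    for l in (15,20,25,30,35,40):
        r=[]
        for az in np.arange(-.6,.81,.2):
            o,z=OR(l,az); q=bot.solve_ik(P0+d*z,o); r.append("----" if q is None else "%.2f"%q[4])
        print(n,l,r)
E
```

```text
pin 15 ['-0.72', '-0.68', '-0.65', '-0.66', '-0.68', '-0.72', '-0.78', '-0.85']
pin 20 ['-0.62', '-0.55', '-0.51', '-0.51', '-0.55', '-0.62', '-0.71', '-0.81']
pin 25 ['-0.53', '-0.42', '-0.34', '-0.33', '-0.41', '-0.52', '-0.65', '-0.78']
pin 30 ['-0.47', '-0.30', '-0.10', '----', '-0.23', '-0.43', '-0.61', '-0.77']
pin 35 ['-0.44', '----', '----', '----', '----', '-0.37', '-0.59', '-0.78']
pin 40 ['----', '----', '----', '----', '----', '-0.35', '-0.60', '-0.81']
pin- 15 ['-0.71', '-0.67', '-0.66', '-0.67', '-0.70', '-0.75', '-0.81', '-0.88']
pin- 20 ['-0.60', '-0.54', '-0.51', '-0.52', '-0.57', '-0.65', '-0.75', '-0.85']
pin- 25 ['-0.50', '-0.40', '-0.34', '-0.35', '-0.44', '-0.57', '-0.70', '-0.83']
pin- 30 ['-0.42', '-0.25', '----', '-0.06', '-0.31', '-0.49', '-0.67', '-0.82']
pin- 35 ['-0.38', '----', '----', '----', '-0.15', '-0.45', '-0.66', '-0.84']
pin- 40 ['----', '----', '----', '----', '----', '-0.44', '-0.67', '----']
tab 15 ['-0.40', '-0.35', '-0.33', '-0.35', '-0.40', '-0.47', '-0.55', '-0.64']
tab 20 ['----', '----', '----', '----', '-0.25', '-0.38', '-0.51', '-0.62']
tab 25 ['----', '----', '----', '----', '----', '-0.32', '-0.49', '-0.63']
tab 30 ['----', '----', '----', '----', '----', '-0.30', '-0.50', '-0.66']
tab 35 ['----', '----', '----', '----', '----', '-0.33', '-0.54', '----']
tab 40 ['----', '-0.25', '----', '----', '-0.14', '----', '----', '-0.77']
tabout 15 ['----', '----', '----', '-0.30', '-0.36', '-0.44', '-0.52', '-0.61']
tabout 20 ['----', '----', '----', '----', '-0.20', '-0.36', '-0.49', '-0.61']
tabout 25 ['----', '----', '----', '----', '----', '-0.31', '-0.49', '-0.63']
tabout 30 ['----', '----', '----', '----', '----', '-0.32', '-0.53', '----']
tabout 35 ['----', '----', '----', '----', '----', '-0.39', '----', '-0.75']
tabout 40 ['----', '----', '----', '----', '-0.25', '----', '-0.68', '-0.82']
```

```bash
cat > flip.py <<'E'
from h import *
import sys
best=None
for az in (.3,.35,.4,.45,.5):
    o,z=OR(35,az,YAW+np.pi/2); P=lambda y,d: W(-85,y,175)+d*z
    qs=[bot.solve_ik(P(y,d),o) for y,d in ((14,-100),(14,10),(-10,10),(-34,10),(-34,-100))]
    print(az,["None" if q is None else "%.2f"%q[4] for q in qs])
    if best is None and all(q is not None for q in qs): best=az,o,P,qs
az,o,P,qs=best; print("use",az,qs[0],qs[1],P(14,10))
if len(sys.argv)>1:
    s=lambda t:print(t,bot.read_state()["t"],bot.read_state()["tcp_pos"],bot.read_state()["contact_force"])
    bot.move_gripper(34,10)
    bot.move_ptp([400,220,330],OR(15,.45)[0]); s("via")
    bot.move_ptp(P(14,-100),o); s("pre")
    bot.line_to(P(14,10),60); s("in")
    bot.line_to(P(-34,10),40); s("pushed")
    bot.line_to(P(-30,10),40); bot.line_to(P(-30,-100),80); s("out")
    cv2.imwrite("pics/top1.png",bot.camera("top")[:,:,::-1])
E
python3 flip.py
```

```text
0.3 ['-0.48', '-0.23', '-0.30', '-0.36', '-0.56']
0.35 ['-0.53', '-0.31', '-0.37', '-0.42', '-0.62']
0.4 ['-0.59', '-0.38', '-0.43', '-0.48', '-0.67']
0.45 ['-0.64', '-0.44', '-0.49', '-0.53', '-0.73']
0.5 ['-0.70', '-0.50', '-0.54', '-0.58', '-0.78']
use 0.3 [ 0.251 -0.18  -0.66  -0.06  -0.482  1.579] [ 0.258  0.045 -0.683 -0.104 -0.234  1.621] [603.435 -27.472 166.808]
```

```bash
python3 flip.py go; python3 - <<'E'
import cv2
im=cv2.imread("pics/top1.png"); cv2.imwrite("pics/top1c.png",cv2.resize(im[140:330,230:430],None,fx=4,fy=3,interpolation=cv2.INTER_CUBIC))
E
```

```text
0.3 ['-0.48', '-0.23', '-0.30', '-0.36', '-0.56']
0.35 ['-0.53', '-0.31', '-0.37', '-0.42', '-0.62']
0.4 ['-0.59', '-0.38', '-0.43', '-0.48', '-0.67']
0.45 ['-0.64', '-0.44', '-0.49', '-0.53', '-0.73']
0.5 ['-0.70', '-0.50', '-0.54', '-0.58', '-0.78']
use 0.3 [ 0.251 -0.18  -0.66  -0.06  -0.482  1.579] [ 0.258  0.045 -0.683 -0.104 -0.234  1.621] [603.435 -27.472 166.808]
via 2.7333 [400.128 220.599 330.02 ] [-0.107  1.294 -0.67 ]
pre 3.9583 [548.425 -56.999 257.132] [-0.034  0.267 -0.57 ]
in 5.9417 [603.467 -27.502 167.175] [-0.285  0.477  0.198]
pushed 7.2917 [613.123 -73.646 166.782] [ 1.803  6.816 -1.073]
out 9.0667 [ 556.605 -100.781  256.295] [ 0.346 -0.094  1.025]
```

View pics/top1c.png

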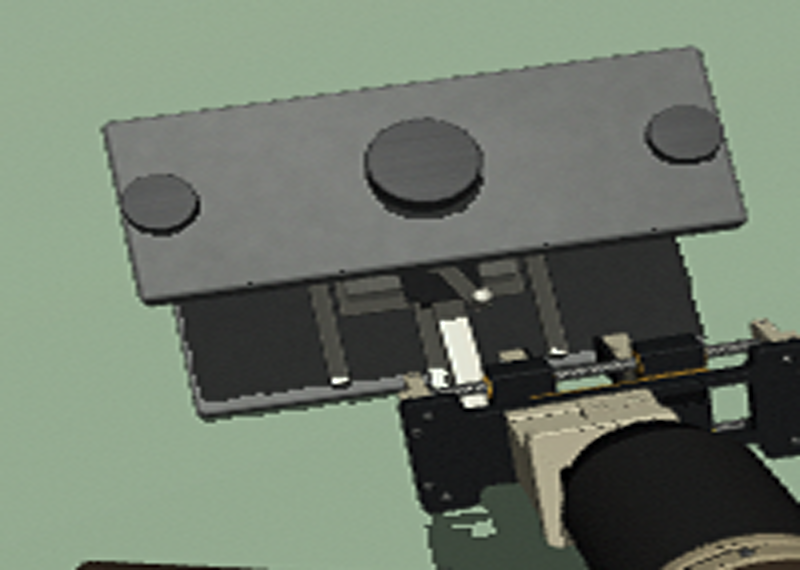

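The crop shows the lever flipped: its pin is now right of the handle, at top pixel (350,238). I'll compute the handle angle and then swing.

```bash
cat > swing.py <<'E'
from h import *
import sys
c,M=cam("top"); p=onplane(c,M,230+481/4,140+295/3,187)[:2]-C
d=R.from_euler('z',-YAW).apply([*p,0]); r=np.hypot(*d[:2]); th0=np.arctan2(-d[1],-d[0])-.2; print("pin press",d,"r",r,"handle",th0)
L=18; o=ORI(L); a=AX(L)
def K(th,up=0): return W(*knob(th),147)-up*a
def arc(t0,t1,v):
    F=0
    for t in np.linspace(t0,t1,max(2,int(abs(t1-t0)/.26)+2))[1:]:
        bot.line_to(K(t),v); F=max(F,np.linalg.norm(bot.read_state()["contact_force"][:2]))
    print("arc %.2f->%.2f t %.1f F %.1f"%(t0,t1,bot.read_state()["t"],F), bot.read_state()["contact_force"])
if len(sys.argv)>1:
    bot.move_gripper(50,10)
    bot.move_ptp(K(th0,70),o); bot.line_to(K(th0),70); s=bot.read_state(); print("on knob",s["t"],s["tcp_pos"],K(th0),s["contact_force"])
    bot.move_gripper(34); print(bot.read_state()["width"],bot.read_state()["contact_force"])
    arc(th0,-.79,110); cv2.imwrite("pics/topL.png",bot.camera("top")[:,:,::-1])
    arc(-.79,.79,90); cv2.imwrite("pics/topR.png",bot.camera("top")[:,:,::-1])
else: print([bot.solve_ik(K(t,u),o) is not None for t,u in ((th0,70),(th0,0),(-.79,0),(0,0),(.79,0),(.79,70))])
E
python3 swing.py && python3 swing.py go
```

```text
pin press [-80.417 -18.948   0.   ] r 82.61907904884403 handle 0.03140154547526419
[True, True, True, True, True, True]
pin press [-80.417 -18.948   0.   ] r 82.61907904884403 handle 0.03140154547526419
on knob 11.3 [509.353 -67.96  147.437] [509.134 -67.98  147.   ] [0.028 0.04  1.343]
34.109588649727236 [-0.586 -0.067  0.791]
arc 0.03->-0.79 t 13.8 F 1.0 [-0.274  0.253 -0.599]
arc -0.79->0.79 t 18.0 F 1.0 [ 0.044 -0.32  -0.046]
```

```bash
python3 - <<'E'
import cv2,numpy as np
a,b=[cv2.imread(f"pics/top{k}.png")[140:330,200:450] for k in "LR"]
cv2.imwrite("pics/lr.png",cv2.resize(np.vstack([a,b]),None,fx=2.1,fy=1.55,interpolation=cv2.INTER_CUBIC))
E
```

```text
(no output)
```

View pics/lr.png

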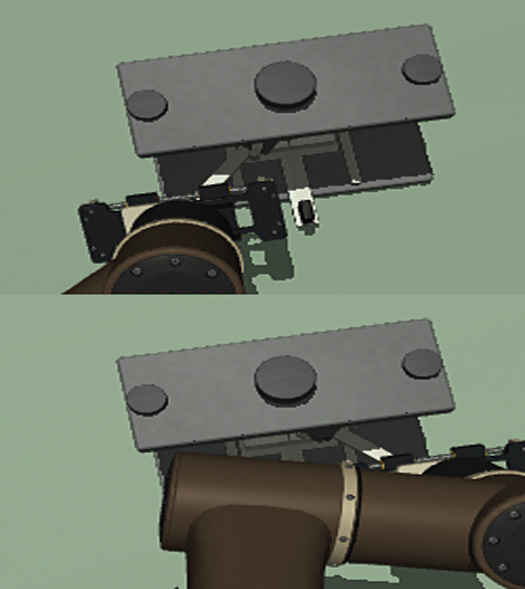

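The left picture shows the handle following to its left end and the tab uncovered at about (345,276) in the full frame. The right picture shows it following to the right end. Next is the second swing, then release.

```bash
sed -i '/^if len/,$d' swing.py; cat > s2.py <<'E'
from swing import *
arc(.79,-.3,110); arc(-.3,.795,90)
bot.line_to(K(.775),60); s=bot.read_state(); print(s["contact_force"])
bot.move_gripper(40); bot.line_to(K(.775,80),100)
az=.4; o2,z2=OR(25,az,YAW+np.pi/2)
T=lambda x,up: W(x,0,72)-up*z2
print([bot.solve_ik(T(x,u),o2) is not None for x,u in ((-148,120),(-148,0),(-200,0),(-242,0),(-242,70))])
bot.move_ptp(T(-148,120),o2); s=bot.read_state(); cv2.imwrite("pics/wr.png",bot.camera("wrist")[:,:,::-1]); cv2.imwrite("pics/top3.png",bot.camera("top")[:,:,::-1])
np.savez("wr.npz",**{k:s[k] for k in("tcp_pos","eef_rot")}); print(s["t"],s["tcp_pos"])
cw,Mw=cam("wrist",s); print("tab expected px",proj(cw,Mw,W(-148,0,91)))
E
python3 s2.py
```

```text
pin press [-80.417 -18.948   0.   ] r 82.61907904884403 handle 0.03140154547526419
arc 0.79->-0.30 t 20.6 F 1.2 [ 0.685 -0.356  0.388]
arc -0.30->0.80 t 23.5 F 0.5 [ 0.055  0.452 -0.194]
[0.218 0.269 0.193]
[True, True, True, True, True]
25.7167 [492.396 -75.57  180.603]
tab expected px (np.float64(319.9917998983156), np.float64(230.58716903879244))
```

View pics/wr.png

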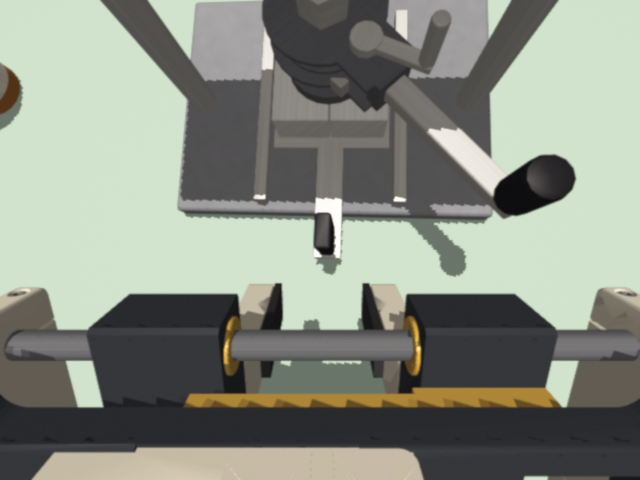

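The wrist view shows the tab top at about (324,231), where (320,231) was expected. The knob is clear to the right at (548,178), and the lever is still on its loosening side with its pin at (440,30). Next I'll grip and pull.

```bash
cat > pull.py <<'E'
from h import *
def s(t): q=bot.read_state(); print(t,"%.1f"%q["t"],q["tcp_pos"],q["contact_force"],"w %.1f f %.1f"%(q["width"],q["finger_force"]))
o2,z2=OR(25,.4,YAW+np.pi/2); T=lambda x,up: W(x,0,70)-up*z2
bot.line_to(T(-148,0),80); s("at tab")
bot.move_gripper(5,20); s("grip")
bot.line_to(T(-170,0),40); s("20"); bot.line_to(T(-230,0),60); s("82"); bot.line_to(T(-242,0),30); s("94")
cv2.imwrite("pics/top4.png",bot.camera("top")[:,:,::-1])
E
python3 pull.py
```

```text
at tab 27.5 [539.47  -56.245  70.524] [-0.24 -0.09  0.64] w 40.1 f 0.0
grip 28.0 [539.4   -56.398  70.105] [-0.667 -1.152  2.005] w 14.9 f 20.0
20 28.7 [517.337 -60.707  70.069] [-0.729 -3.542  3.259] w 15.2 f 20.0
82 29.9 [458.741 -72.284  70.015] [-0.515 -5.591  2.536] w 14.9 f 20.0
94 30.4 [450.07  -74.122  70.982] [ 15.234  -1.343 -12.408] w 14.9 f 19.6
```

The carriage moved freely and then met its stop: 15 N, about 91 mm of travel. I'll release, withdraw and check.

```bash
cat > rel.py <<'E'
from h import *
o2,z2=OR(25,.4,YAW+np.pi/2); p=bot.read_state()["tcp_pos"]
bot.move_gripper(40); bot.line_to(p-120*z2,80)
p=p-120*z2
for d in ([-20,60,60],[0,100,100],[0,200,150]):
    try: bot.move_ptp(p+d,OR(15,.45)[0])
    except bot.Unreachable: print("unreach",d)
s=bot.read_state(); print(s["t"],s["tcp_pos"],s["contact_force"])
a=bot.camera("top")[:,:,::-1]; b=bot.camera("scene")[:,:,::-1]
cv2.imwrite("pics/fin.png",np.vstack([cv2.resize(a[130:330,130:550],None,fx=1.6,fy=1.5),cv2.resize(b[130:400,170:590],None,fx=1.6,fy=1.1)]))
E
python3 rel.py
```

```text
34.1333 [402.63  105.746 328.282] [-0.392 -0.436 -0.801]
```

View pics/fin.png

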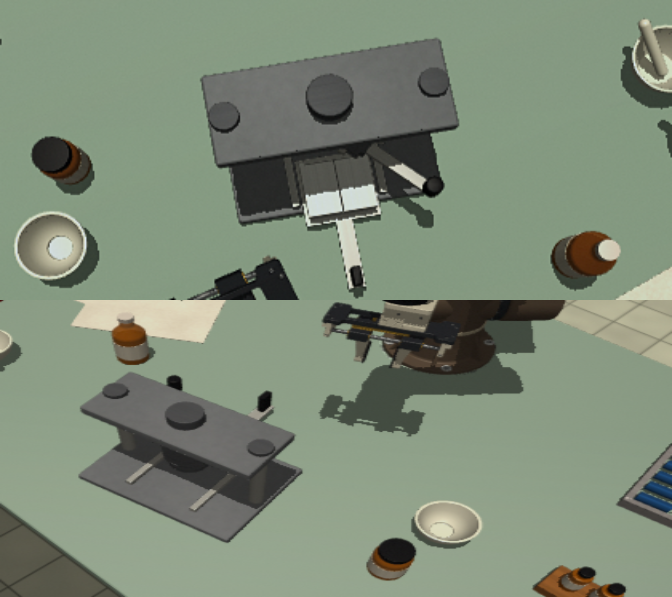

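The final view shows the carriage out with its tab at top pixel (352,313), the handle at right, the bystanders in place and the arm clear. I'll check the tab position and hand in.

```bash
python3 - <<'E'
from h import *
c,M=cam("top"); print("tab travel", -148-R.from_euler('z',-YAW).apply([*(onplane(c,M,352.5,313,91)[:2]-C),0]))
print(bot.close_job())
E
```

```text
tab travel [  88.233 -149.064 -148.   ]
the job is handed in; nothing more can be done
None
```

The job is handed in: the lever is left on its loosening side, the screw was backed off with two handle swings, the carriage is out at its stop (about 90 mm), everything is released and the bystanders are untouched. I estimated the screw's turn from the swings at 1.7 rad or more rather than measuring it, but the carriage coming free shows it passed 1.33 rad.

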